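# Lock the food processor's bowl and seat its slicing disc

### The arm

A 6-joint arm with a two-finger parallel gripper is mounted at the origin on the work surface. World frame = base frame: x ahead of the robot, y to its left, z up, the work surface at z = 0. Lengths are in m, angles in rad, forces in N, time in s.
With the tool pointing down it reaches from about 0.4 to 0.825 m from the base axis. Payload 7 kg.
Tool frame: the origin (TCP) lies at the centre of the arm's flange, where the gripper is bolted on; the fingertips stand tips_ahead ahead of it and the grasp point (between the pads) lies 155 mm ahead of it (tips_ahead is the distance from the TCP to the fingertips, in m); z points along the fingers, x is the direction in which the jaws open and shut, and the axes are right-handed (so a half turn about z gives the same grasp; the last joint's range is limited). The gripper opens to 85 mm and grips with 20 to 120 N. Pads are 22 mm wide; open, the fingers measure 114 mm over their backs; the gripper's body (76 mm by 85 mm) begins 54 mm behind the grasp point. The pads swing forward as they close: fully open they stand 13 mm farther back than shut.
Start: joints at [-0.855, 0.359, 0.012, 0, -1.224, -0.288], TCP at [0.28, -0.614, 0.405] pointing down, gripper open.
Joint ranges: [-3.07, 3.07], [-1.43, 2.12], [-1.02, 1.25], [-3.03, 1.67], [-3.05, -0], [-3.03, 3.03]. Speed limits (rad/s): [2.39, 2.39, 3.01, 3.14, 3.14, 3.14].

### API

Orientations are given as a rotation vector (axis times angle).
In Python, from bench import state, camera, get_calibration, sign_off, tips_ahead gives the robot as it stands. The module is installed in compiled form; this text tells all that it offers.
- The arm moves only by the shell command python3 -m creep 'ROWS' [FORCE]. ROWS is JSON, a list of rows, each a list of 7 numbers: the shift along the tool's x, y, z in mm, then the turn, a rotation vector about the tool's x, y, z in rad, then the closure in counts, from 0 (fully open) to 255 (shut). A call has 1 to 20 rows; each row shifts and turns the pose as measured when the row begins, along the tool's axes as they then stand; what a row does not reach is not made up. A row lasts 1/8 s, in which the tool goes at most 62.5 mm and 10.7 degrees, less where a joint would pass 70% of its speed; a pose out of reach is approached as far as the arm can. A call with a gripper value outside its range is refused whole. The fingers move at their own pace and stop on an object; FORCE is the grip in N (left out, the last holds). Time passes only in rows, so rows that do not move let the fingers close. It gives the time, the measured TCP pose, the force and the opening at its end, in the units of the state.
- state(): the state, without advancing time (a new reading comes with each control period).
- camera(name): name is "side" or "top" or "wrist"; returns (picture, depth): 384x512x3 uint8, red, green, blue; 384x512 float32, m along the optical axis (not along the pixel's ray), 0 where there is no reading.
- get_calibration(name): a dict with "mtx" (3x3 intrinsics, pixels), "rvec" (rotation vector, rad) and "tvec" (3), from world to camera coordinates, as OpenCV has them; the wrist camera has in their place "hand_eye" (4x4, takes a point from camera to tool coordinates, whose origin is the TCP and whose axes are the tool frame's). Camera axes: x right, y down, z forward; pixel columns grow to the right and rows downward; lengths in m; the calibration is good to about 2 mm. A picture is of the moment at which its call begins: read the wrist's pose just before it. get_calibration takes no time and is no camera call.
- sign_off(): hands the job in, once; it reports no verdict.
The state is a dict: "time": time; "joint_positions": joint angles; "qd": joint speeds; "tau": joint torques, N m; "eef_pos": TCP position; "orientation": TCP orientation; "wrist_force": force on the tool from outside, world axes, zero at the start; "wrist_torque": the same for the moment, N m; "gripper_width": opening from 0.0 (shut) to 1.0 (fully open).
Only numpy, scipy, OpenCV 4.12 (cv2) and the standard library are available. Lean on these libraries where they do the work, as an engineer would, in place of code of your own. Each camera call takes 0.05 s, during which the arm holds its last target.

### The job

Get the food processor ready for slicing. First swing the bowl round by its handle, anticlockwise seen from above, until it is fully locked; then turn the slicing disc until its hub drops over the drive teeth, and press the hub down fully home. Leave the lid, fruit bowl, mug and jar alone.

Things in the scene. Friction and masses are not known exactly. Their poses are not given: they have to be found in the camera images.
- processor: silver motor base of a food processor, fixed: 250 x 214 mm, 106 mm high, with a black round collar (radius 104 mm, to 130 mm up) and beside the handle's locked place a 141 mm high post with a red mark. Origin on the vertical axis shared by bowl, drive and disc, at counter level; z up; its front with knob and buttons faces its -x
- bowl (a joint): turn of the clear bowl in its bayonet, rad; grows anticlockwise seen from above; 0 wide open, locked stop at 1.20. The handle points at angle 1.94 + this value from the processor's x axis (anticlockwise), so straight to the front when locked. Stiff (about 3 N at the handle); stays where left. Bowl: outer radius 92 mm, inner 86 mm, rim 245 mm above the counter
- bowl_handle (a point): middle of the upright grip of the bowl's black handle, 128 mm from the axis, 192 mm above the counter; x points radially outward, y along the locking direction, z up. Grip 22 x 22 mm, 148 to 236 mm above the counter; at its top a 22 mm wide arm (218 to 236 mm) joins it to the bowl, 25 mm of clear gap under it. Red mark on top
- disc_hub (a point): centre of the flat top of the black hub cap (radius 22 mm) of the loose slicing disc; z up, x along its wings. Steel plate of radius 80 mm, its top 20 mm below this point, inside the bowl. This point's height above the counter: 258 mm riding on the drive teeth, about 251 once meshed and dropped on the snug rubber ring, 246 fully home. The last 5 mm need about 8 to 10 N straight down on the cap
- disc_wing (a point): on one of the hub's two black finger wings, 45 mm from the disc's axis, 13 mm below disc_hub. The wings run along the disc's +x and -x from the hub out to 54 mm, 11 mm wide, 14 mm high above the plate, tops 6 mm below the hub cap. Push a wing sideways to turn the disc: it turns lightly on a central pin, either way
- drive (a joint): angle (rad) of the drive stem hidden under the disc, anticlockwise from the processor's x axis; four equal teeth. The hub meshes where the disc's yaw relative to the processor is this angle plus a multiple of pi/2, within about 0.13: within 0.8 rad the shorter way, 1.4 whichever way; it then drops by its weight. Motor drag 0.12 N m: once meshed it turns with the disc
- lid: the processor's clear lid with a grey feed chute, 192 mm across, 113 mm high, standing loose on the counter; bystander. Origin under its centre
- fruit_bowl: empty white bowl, 190 mm across, 70 mm high; bystander. Origin under its centre
- mug: red mug, 80 mm across, 92 mm high; bystander. Origin under its centre
- jar: amber jar with a steel cap, 72 mm across, 125 mm high; bystander. Origin under its centre
Not all that is in view belongs to the job. There is more than one size of the part that bears disc_hub; the job needs the largest.

How it is judged:
By the outcome, as a careful person would: the job done as asked, in the order asked, and still so for the second after the job is handed in, with the robot touching nothing.
It also fails if it takes over 58 s, if anything falls off the work surface, if the arm or the gripper's body presses on something with over 40 N, if the wrist force passes 120 N, or if a joint passes its speed limit or range.

## Working session

There is one attempt and no reset: what is moved stays moved. The work goes in short steps, Python scripts to look and compute and a shell command to move; the robot and the scene stay as the last step left them, time stands still between calls to the robot, and variables do not carry over. Pictures are saved under pics/ and viewed, and the job is handed in when it is done.

```bash
mkdir -p pics
cat > h.py <<'E'
import numpy as np,cv2
from bench import state,camera,get_calibration,sign_off,tips_ahead
def snap(name,tag):
    s=state();p,d=camera(name);cv2.imwrite(f'pics/{tag}.png',p[:,:,::-1]);np.savez(f'pics/{tag}.npz',p=p,d=d,pos=s['eef_pos'],ori=s['orientation']);return p,d
def w(name,tag,u,v,depth=None,plane=None):
    z=np.load(f'pics/{tag}.npz');c=get_calibration(name);K=np.array(c['mtx'])
    d=z['d'][int(v),int(u)] if depth is None else depth
    ray=np.linalg.inv(K)@[u,v,1.]
    if name=='wrist':
        H=np.array(c['hand_eye']);R=cv2.Rodrigues(np.array(z['ori'],float))[0]
        A=R@H[:3,:3];t=R@H[:3,3]+z['pos']
    else:
        Rc=cv2.Rodrigues(np.array(c['rvec'],float))[0];A=Rc.T;t=-Rc.T@np.array(c['tvec'],float).ravel()
    if plane is not None:
        r=A@ray;d=(plane-t[2])/r[2]
    return A@(ray*d)+t
def crop(tag,x0,y0,x1,y1,out,k=4):
    p=cv2.imread(f'pics/{tag}.png')[y0:y1,x0:x1];cv2.imwrite(f'pics/{out}.png',cv2.resize(p,None,fx=k,fy=k,interpolation=cv2.INTER_CUBIC))
E
python3 - <<'E'
from h import *
print(tips_ahead,state())
for n in('side','top'): snap(n,n+'0')
E
```

```text
0.1734 {'time': 0.0, 'joint_positions': array([-8.54897435e-01,  3.59386920e-01,  1.10730919e-02, -3.59048909e-04,
       -1.22408144e+00, -2.88078776e-01]), 'qd': array([ 0.00190953,  0.00072144,  0.00108996,  0.00096001,  0.00129432,
       -0.00041349]), 'tau': array([ 2.81533612e-04, -5.83325279e+01,  2.93424350e+01,  6.93700120e+00,
       -5.95515448e-03,  6.04494417e-06]), 'eef_pos': array([ 0.27996088, -0.61399741,  0.40376801]), 'orientation': array([-1.69862017e+00, -2.64106834e+00, -1.21089388e-03]), 'wrist_force': array([ 0.64311154, -0.30040937, -0.12573331]), 'wrist_torque': array([ 0.03264409, -0.02583619, -0.00583084]), 'gripper_width': 1.0000559632798325}
```

View pics/side0.png

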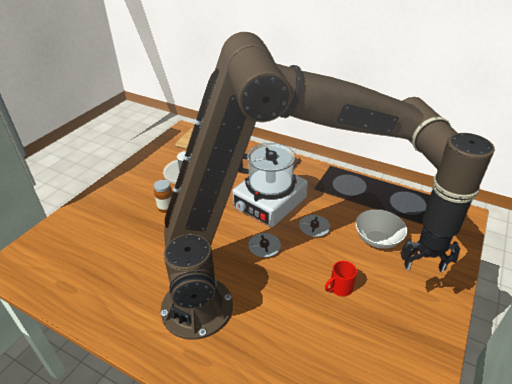

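View pics/top0.png

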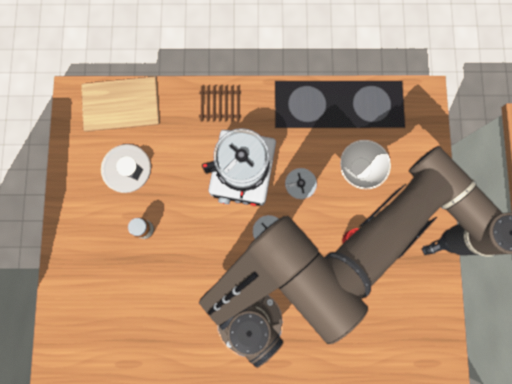

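Run:
```python
from h import *
crop('top0',190,110,330,250,'top0c',5)
crop('side0',220,130,340,270,'side0c',5)
for n,u,v in[('top',241,155),('top',207,167),('top',241,130),('top',241,187),('top',214,158),('top',269,158),('top',301,183),('top',222,198),('top',266,204)]: print(u,v,w(n,n+'0',u,v).round(4))
```

```text
241 155 [0.5702 0.0247 0.2618]
207 167 [0.5353 0.1404 0.2359]
241 130 [0.6633 0.0255 0.2419]
241 187 [0.4877 0.0284 0.1192]
214 158 [0.5636 0.116  0.2478]
269 158 [ 0.5646 -0.0694  0.2428]
301 183 [ 0.5176 -0.1985  0.0383]
222 198 [0.4551 0.1004 0.0699]
266 204 [ 0.4414 -0.0653  0.0055]
```

View pics/top0c.png

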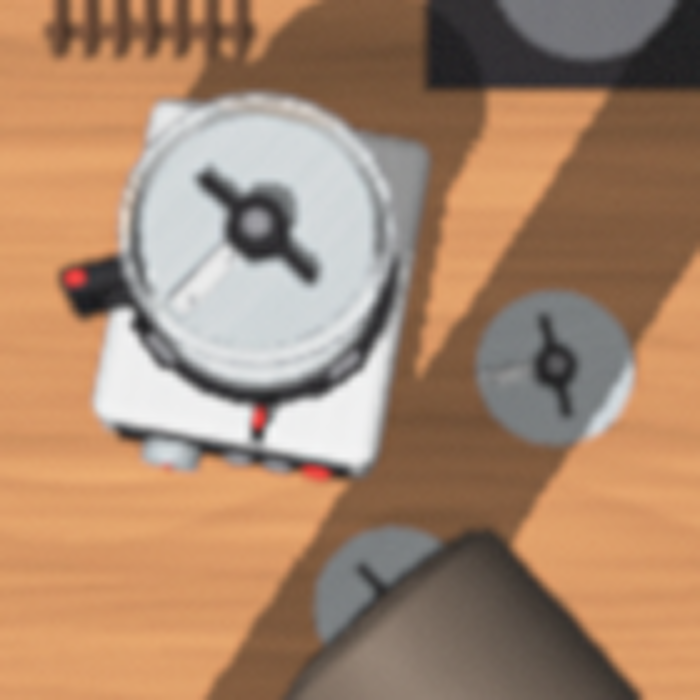

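View pics/side0c.png

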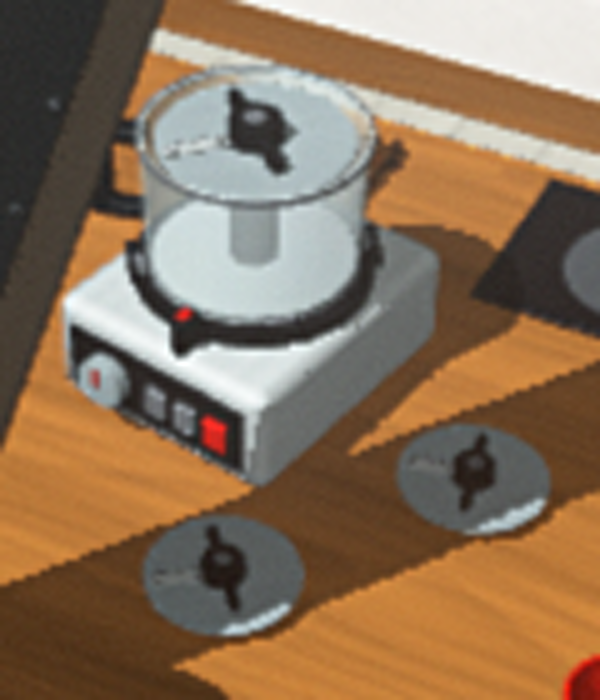

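Run:
```python
from h import *
z=np.load('pics/top0.npz');P=[];C=[]
for v in range(110,215):
  for u in range(190,330):
    if z['d'][v,u]>0:
      P.append(w('top','top0',u,v));C.append(z['p'][v,u])
P=np.array(P);C=np.array(C).astype(int)
near=np.hypot(P[:,0]-.565,P[:,1]-.025)
m=(P[:,2]>.24)&(P[:,2]<.252)&(near>.08)&(near<.105)
q=P[m];A=np.c_[2*q[:,:2],np.ones(len(q))];s=np.linalg.lstsq(A,(q[:,:2]**2).sum(1),rcond=None)[0]
print('rim',s[:2],np.sqrt(s[2]+s[0]**2+s[1]**2),len(q))
b=P[(abs(P[:,2]-.106)<.006)&(near<.2)]
print('base',len(b),cv2.minAreaRect((b[:,:2]*1000).astype(np.float32)))
pl=P[(abs(P[:,2]-.238)<.006)&(near<.075)];print('plate',pl.mean(0),len(pl))
dark=(C.sum(1)<200)
wg=P[dark&(P[:,2]>.242)&(near<.07)];print('wing',len(wg),wg.mean(0));
xy=wg[:,:2]-wg[:,:2].mean(0);U,S,V=np.linalg.svd(xy);print(np.arctan2(V[0,1],V[0,0]),S)
hd=P[(dark|((C[:,0]>150)&(C[:,1]<80)))&(P[:,2]>.2)&(near>.1)&(near<.16)];print('handle',len(hd));print(hd.round(3)[:60])
```

```text
Traceback (most recent call last):
  File "h.py", line 6, in w
    z=np.load(f'pics/{tag}.npz');c=get_calibration(name);K=np.array(c['mtx'])
                                   ~~~~~~~~~~~~~~~^^^^^^
ValueError: time passes only in moves, steps and waits
```

```bash
cat >> h.py <<'E'
def cloud(name,tag,x0,y0,x1,y1):
    z=np.load(f'pics/{tag}.npz');o=w(name,tag,0,0,depth=0);
    B=np.c_[w(name,tag,0,0,depth=1)-o,w(name,tag,1,0,depth=1)-o,w(name,tag,0,1,depth=1)-o]
    v,u=np.mgrid[y0:y1,x0:x1];v=v.ravel();u=u.ravel();d=z['d'][v,u]
    r=B[:,[0]]+(B[:,[1]]-B[:,[0]])*u+(B[:,[2]]-B[:,[0]])*v
    P=(r*d).T+o;m=d>0
    return P[m],z['p'][v,u][m].astype(int)
E
cat > a.py <<'E'
from h import *
import sys
def an(name,tag,box,c0=(.565,.025)):
    P,C=cloud(name,tag,*box)
    near=np.hypot(P[:,0]-c0[0],P[:,1]-c0[1])
    m=(P[:,2]>.24)&(P[:,2]<.252)&(near>.082)&(near<.105)
    q=P[m];A=np.c_[2*q[:,:2],np.ones(len(q))];s=np.linalg.lstsq(A,(q[:,:2]**2).sum(1),rcond=None)[0]
    print('rim',s[:2],np.sqrt(s[2]+s[0]**2+s[1]**2),len(q))
    b=P[(abs(P[:,2]-.106)<.006)&(near<.2)]
    if len(b)>20: print('base',len(b),cv2.minAreaRect((b[:,:2]*1000).astype(np.float32)))
    dark=(C.sum(1)<200)
    wg=P[dark&(P[:,2]>.236)&(P[:,2]<.275)&(near<.07)];print('wing',len(wg),wg.mean(0),np.percentile(wg[:,2],[5,50,95]));
    xy=wg[:,:2]-wg[:,:2].mean(0);U,S,V=np.linalg.svd(xy);print('ang',np.arctan2(V[0,1],V[0,0]),S)
    red=(C[:,0]>150)&(C[:,1]<80)
    for nm,hd in(('handle',P[dark&(P[:,2]>.2)&(near>.095)&(near<.16)]),('hred',P[red&(P[:,2]>.2)]),('pred',P[red&(P[:,2]>.12)&(P[:,2]<.17)])):
        if len(hd): print(nm,len(hd),hd.mean(0),hd.min(0),hd.max(0))
E
python3 - <<'E'
from a import *
an('top','top0',(190,110,330,215))
print(get_calibration('wrist'))
E
```

```text
rim [0.57337752 0.02423109] 0.09055776600102922 300
base 746 ((573.5103759765625, 22.616180419921875), (210.7248992919922, 247.0963134765625), 79.45388793945312)
wing 90 [0.57172255 0.02439763 0.25585888] [0.24878694 0.25621262 0.26200662]
ang -2.347351733625938 [0.19770714 0.09122394]
handle 47 [0.54084867 0.13394269 0.22979142] [0.53071653 0.11708003 0.20393212] [0.55322594 0.15254272 0.24145924]
hred 11 [0.5416982 0.1483355 0.2370552] [0.53849325 0.14353301 0.23164903] [0.54620656 0.15391695 0.24277723]
pred 5 [0.45949125 0.02554197 0.14250334] [0.45423222 0.02406937 0.13980204] [0.46506261 0.02771815 0.14421088]
{'mtx': array([[287.20004615,   0.        , 253.20017538],
       [  0.        , 287.20004615, 194.61084576],
       [  0.        ,   0.        ,   1.        ]]), 'hand_eye': array([[ 9.99998876e-01, -8.74271109e-04,  1.21815820e-03,
        -4.91182318e-04],
       [ 4.99900919e-04,  9.60332769e-01,  2.78856096e-01,
        -7.10090021e-02],
       [-1.41363306e-03, -2.78855174e-01,  9.60332127e-01,
         3.03800241e-02],
       [ 0.00000000e+00,  0.00000000e+00,  0.00000000e+00,
         1.00000000e+00]])}
```

```bash
python3 -m creep '[[0,0,-12,0,0,-0.174,0],[0,0,-12,0,0,-0.174,0],[0,0,-12,0,0,-0.174,0],[0,0,-12,0,0,-0.174,0],[0,0,-12,0,0,-0.174,0],[0,0,-12,0,0,-0.174,0],[0,0,-12,0,0,-0.174,0],[0,0,-12,0,0,-0.174,0]]' 20
cat >> h.py <<'E'
def rel(tx,ty,tz,yaw):
    s=state();R=cv2.Rodrigues(np.array(s['orientation'],float))[0]
    Rt=np.array([[np.cos(yaw),np.sin(yaw),0],[np.sin(yaw),-np.cos(yaw),0],[0,0,-1.]])
    d=np.array([tx,ty,tz])-s['eef_pos']
    print('t',s['time'],'pos',s['eef_pos'].round(4),'F',s['wrist_force'].round(1),'T',s['wrist_torque'].round(2),'q',s['joint_positions'].round(2))
    print('shift mm',(R.T@d*1000).round(1),'turn',cv2.Rodrigues(R.T@Rt)[0].ravel().round(3), 'yaw',np.arctan2(R[1,0],R[0,0]).round(3),'w',s['gripper_width'])
E
python3 -c "
from h import *
rel(.53,.10,.5,3.39)"
```

```text
time: 1.1
eef_pos: [0.2801, -0.6138, 0.4966]
orientation: [0.458, -3.103, -0.018]
wrist_force: [0.6, 0.2, 0.3]
gripper_width: 1.001
t 1.1 pos [ 0.2801 -0.6138  0.4966] F [0.6 0.2 0.3] T [-0.06 -0.04  0.05] q [-0.86  0.32  0.17 -0.   -1.43  1.15]
shift mm [-445.3  611.3    2.8] turn [ 0.012 -0.003  0.044] yaw -2.849 w 1.001366843926854
```

```bash
python3 -m creep '[[-34,47,0,0.012,0,0.04,0],[-34,47,0,0,0,0,0],[-34,47,0,0,0,0,0],[-34,47,0,0,0,0,0],[-34,47,0,0,0,0,0],[-34,47,0,0,0,0,0],[-34,47,0,0,0,0,0],[-34,47,0,0,0,0,0],[-34,47,0,0,0,0,0],[-34,47,0,0,0,0,0],[-34,47,0,0,0,0,0],[-34,47,0,0,0,0,0],[0,0,0,0,0,0,0]]' 20
python3 -c "
from h import *
rel(.53,.10,.5,3.39)
snap('wrist','w1')"
```

```text
time: 2.72
eef_pos: [0.5357, 0.0558, 0.4919]
orientation: [0.397, -3.109, -0.005]
wrist_force: [-0.3, 0.2, -0.4]
gripper_width: 1.0
t 2.725 pos [0.5357 0.0558 0.4919] F [-0.3  0.2 -0.4] T [-0.09  0.04  0.06] q [ 0.47  0.09 -0.14 -0.01 -1.35 -0.21]
shift mm [-5.6 44.3 -8. ] turn [ 0.004 -0.007  0.006] yaw -2.887 w 0.9995112055408766
```

View pics/w1.png

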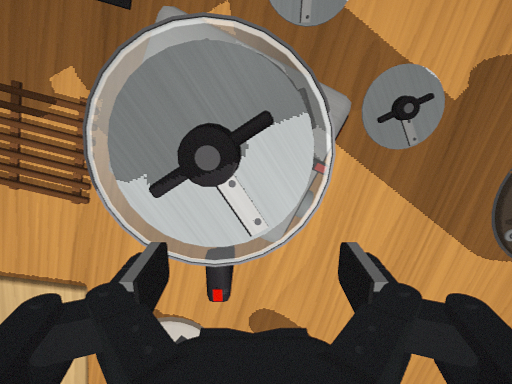

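```bash
python3 -c "
from a import *
an('wrist','w1',(60,0,350,310))
print('hub',w('wrist','w1',207,156),w('wrist','w1',208,156,plane=.258),w('wrist','w1',217,296,plane=.236))
print('wing tips',w('wrist','w1',154,191,plane=.252),w('wrist','w1',269,118,plane=.252))
print('handle arm root/ctr',w('wrist','w1',221,250,plane=.236),w('wrist','w1',218,275,plane=.236))"
```

```text
rim [0.57426646 0.02593192] 0.09056945261007349 7465
base 872 ((556.4669189453125, -64.1077880859375), (44.3878059387207, 243.5059356689453), 73.75692749023438)
wing 3805 [0.57365061 0.02399527 0.25538241] [0.24891855 0.25778343 0.25930104]
ang 0.8410533598751473 [1.46787216 0.68682586]
handle 858 [0.5609331  0.11164331 0.23637915] [ 0.5321829  -0.06087085  0.20089722] [0.66810512 0.15967612 0.24662795]
hred 104 [0.54282142 0.15038048 0.23791109] [0.53758052 0.14412207 0.23553568] [0.54768002 0.15764289 0.23938191]
hub [0.57561087 0.02522866 0.25837845] [0.57496693 0.02512346 0.258     ] [0.54274925 0.15271027 0.236     ]
wing tips [0.60953158 0.06238615 0.252     ] [ 0.53963114 -0.01075454  0.252     ]
handle arm root/ctr [0.5494397 0.1064821 0.236    ] [0.54660203 0.13119482 0.236     ]
```

```bash
python3 -c "
from h import *
rel(.5427,.1522,.36,3.384)"
```

```text
t 2.775 pos [0.5351 0.0544 0.4921] F [-0.2 -0.4 -0.1] T [-0.02  0.01 -0.02] q [ 0.46  0.09 -0.14 -0.01 -1.35 -0.21]
shift mm [-32.8  92.2 132.3] turn [ 0.004 -0.007  0.011] yaw -2.888 w 0.9960997577961233
```

```bash
python3 -m creep '[[-16,46,0,0,0,0,0],[-16,46,0,0,0,0.01,0],[0,0,0,0,0,0,0]]' 20
python3 -c "
from h import *
rel(.5427,.1522,.36,3.384)"
```

```text
time: 3.15
eef_pos: [0.5426, 0.1509, 0.4921]
orientation: [0.374, -3.111, -0.004]
wrist_force: [0.9, 0.0, 0.7]
gripper_width: 0.999
t 3.15 pos [0.5426 0.1509 0.4921] F [0.9 0.  0.7] T [-0.06  0.03 -0.06] q [ 0.62  0.13 -0.09 -0.01 -1.35 -0.38]
shift mm [ -1.5   0.8 132.1] turn [ 0.004 -0.008 -0.003] yaw -2.902 w 0.9992979759535386
```

```bash
python3 -m creep '[[-1,1,30,0.004,-0.008,0,0],[0,0,30,0,0,0,0],[0,0,30,0,0,0,0],[0,0,30,0,0,0,0],[0,0,10,0,0,0,0],[0,0,0,0,0,0,0]]' 20
python3 -c "
from h import *
rel(.5427,.1522,.36,3.384)
snap('wrist','w2');snap('side','s2')"
```

```text
time: 3.9
eef_pos: [0.5422, 0.1438, 0.3609]
orientation: [-0.366, 3.118, -0.0]
wrist_force: [0.7, 0.0, 0.3]
gripper_width: 1.001
t 3.9 pos [0.5422 0.1438 0.3609] F [0.7 0.  0.3] T [0.01 0.04 0.01] q [ 0.61  0.2  -0.31  0.   -1.06 -0.38]
shift mm [-2.4  8.1  0.9] turn [-0.001  0.003 -0.009] yaw -2.908 w 1.0012488562869404
```

View pics/w2.png

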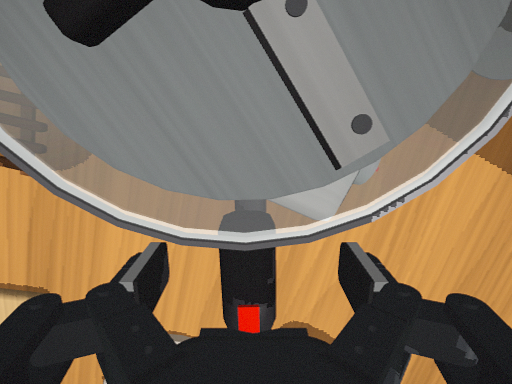

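View pics/s2.png

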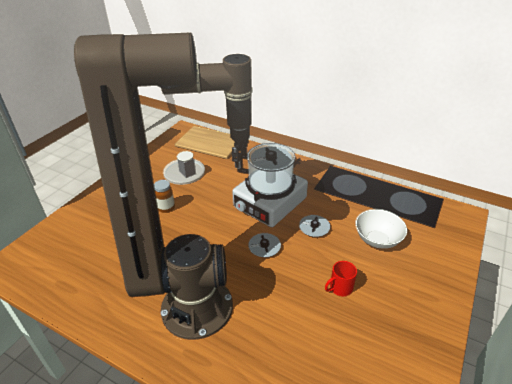

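```bash
python3 -m creep '[[-1,8,0,0,0,-0.009,0],[0,0,0,0,0,0,0],[0,0,0,0,0,0,150],[0,0,0,0,0,0,220],[0,0,0,0,0,0,220],[0,0,0,0,0,0,220],[0,0,0,0,0,0,220]]' 25
python3 -c "
from h import *
rel(.5427,.1522,.36,3.384)"
```

```text
time: 4.88
eef_pos: [0.542, 0.1535, 0.3647]
orientation: [-0.383, 3.11, 0.003]
wrist_force: [0.5, 0.2, 1.1]
gripper_width: 0.252
t 4.875 pos [0.542  0.1535 0.3647] F [0.5 0.2 1.1] T [0.15 0.39 0.07] q [ 0.62  0.2  -0.3   0.   -1.06 -0.38]
shift mm [-0.3 -1.4  4.7] turn [0.001 0.008 0.002] yaw -2.897 w 0.2516581877545951
```

```bash
python3 -m creep '[[6.6,-0.2,1,0,0,-0.05,220],[10.6,-0.4,1,0,0,-0.08,220],[10.6,-0.4,1,0,0,-0.08,220],[10.6,-0.4,0,0,0,-0.08,220],[10.6,-0.4,0,0,0,-0.08,220]]' 25
cat >> h.py <<'E'
def arc(c=(.574,.025),r=.1324):
    s=state();d=s['eef_pos'][:2]-c;f=np.arctan2(d[1],d[0])
    print('phi',f,'r',np.hypot(*d),'bowl~',f-1.94+.184); rel(c[0]+r*np.cos(f),c[1]+r*np.sin(f),.360,f+np.pi/2)
E
python3 -c "
from h import *
arc()"
```

```text
time: 5.5
eef_pos: [0.4975, 0.1328, 0.3647]
orientation: [-0.959, 2.98, 0.001]
wrist_force: [1.8, -1.2, 0.8]
gripper_width: 0.252
phi 2.1880302274532135 r 0.13220500880585798 bowl~ 0.43203022745321357
t 5.5 pos [0.4975 0.1328 0.3647] F [ 1.8 -1.2  0.8] T [-0.63  0.1  -0.23] q [ 0.64  0.12 -0.4   0.   -1.04 -0.02]
shift mm [0.1 0.2 4.7] turn [-0.003  0.011  0.006] yaw -2.519 w 0.25242120450925604
```

```bash
python3 -m creep '[[10.6,-0.4,0,0,0,-0.08,220],[10.6,-0.4,0,0,0,-0.08,220],[10.6,-0.4,0,0,0,-0.08,220],[10.6,-0.4,0,0,0,-0.08,220],[10.6,-0.4,0,0,0,-0.08,220],[10.6,-0.4,0,0,0,-0.08,220],[10.6,-0.4,0,0,0,-0.08,220]]' 25
python3 -c "
from h import *
arc()"
```

```text
time: 6.38
eef_pos: [0.4514, 0.0736, 0.3647]
orientation: [-1.768, 2.582, -0.005]
wrist_force: [3.0, -0.0, -1.6]
gripper_width: 0.25
phi 2.7643505984821473 r 0.1319200577752931 bowl~ 1.0083505984821473
t 6.375 pos [0.4514 0.0736 0.3647] F [ 3.  -0.  -1.6] T [-0.16 -0.52 -0.16] q [ 0.6   0.02 -0.51  0.   -1.02  0.6 ]
shift mm [0.  0.5 4.7] turn [-0.01   0.008  0.007] yaw -1.941 w 0.25032676299472845
```

```bash
python3 -m creep '[[9,-0.2,0,0,0,-0.065,220],[8,-0.2,0,0,0,-0.06,220],[6,-0.1,0,0,0,-0.045,220],[4,-0.1,0,0,0,-0.03,220],[4,0,0,0,0,-0.02,220]]' 25
python3 -c "
from h import *
arc()"
```

```text
time: 7.0
eef_pos: [0.4442, 0.0475, 0.3647]
orientation: [-2.039, 2.356, 0.004]
wrist_force: [-5.7, 29.3, 0.7]
gripper_width: 0.255
phi 2.969748731920581 r 0.1317506650088701 bowl~ 1.213748731920581
t 7.0 pos [0.4442 0.0475 0.3647] F [-5.7 29.3  0.7] T [ 8.82  2.54 -0.69] q [ 0.55 -0.   -0.53 -0.01 -1.02  0.88]
shift mm [0.1 0.7 4.7] turn [-0.015  0.021  0.028] yaw -1.715 w 0.2554460208658627
```

```bash
python3 -m creep '[[0,0,0,0,0,0,120],[0,0,0,0,0,0,0],[0,0,0,0,0,0,0],[0,0,0,0,0,0,0],[0,0,-30,0,0,0,0],[0,0,-45,0,0,0,0],[0,0,-45,0,0,0,0],[0,0,-20,0,0,0,0],[0,0,0,0,0,0,0]]' 25
python3 -c "
from a import *
arc()
snap('wrist','w3');an('wrist','w3',(60,0,420,340),(.574,.025))"
```

```text
time: 8.12
eef_pos: [0.4412, 0.0438, 0.5084]
orientation: [-2.038, 2.359, 0.003]
wrist_force: [-0.3, -0.1, -1.0]
gripper_width: 1.0
phi 3.0011862264876688 r 0.13415448516604492 bowl~ 1.2451862264876687
t 8.125 pos [0.4412 0.0438 0.5084] F [-0.3 -0.1 -1. ] T [ 0.01  0.03 -0.01] q [ 0.54 -0.1  -0.29 -0.01 -1.36  0.88]
shift mm [  2.9   0.3 148.4] turn [-0.014  0.019 -0.005] yaw -1.716 w 1.0000551354721914
rim [0.57469109 0.02621787] 0.09005856520962031 4356
base 2344 ((478.8274230957031, 43.86382293701172), (207.9661407470703, 51.78096389770508), 80.95436096191406)
wing 3609 [0.5648666  0.02307598 0.25455636] [0.24073172 0.25762163 0.25930369]
ang -2.0840509672210334 [1.17819251 0.63898298]
handle 13576 [0.4543143  0.04844874 0.38556892] [ 0.42628262 -0.01178688  0.23022564] [0.48259449 0.1095293  0.42236206]
hred 138 [0.44970845 0.05003947 0.23787143] [0.4434582  0.04541007 0.23541874] [0.45593331 0.05481192 0.23961115]
pred 69 [0.46172977 0.02782092 0.14283087] [0.45588281 0.02360476 0.13973862] [0.46780915 0.03309157 0.14443538]
```

View pics/w3.png

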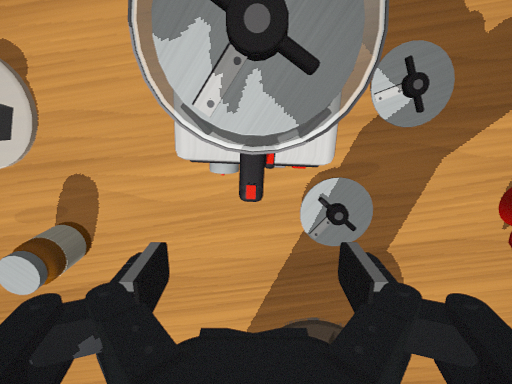

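```bash
python3 -c "
from a import *
P,C=cloud('wrist','w3',150,90,350,200)
b=P[(abs(P[:,2]-.106)<.004)&(C.sum(1)>500)]
# front edge: min x per y-bin
ys=np.arange(-.06,.13,.006);L=[]
for y in ys:
  k=b[abs(b[:,1]-y)<.003]
  if len(k)>5: L.append((y,k[:,0].min()))
L=np.array(L);print(L.round(4).tolist());
P,C=cloud('top','top0',190,110,330,215)
crop('w3',160,100,360,220,'w3c',4)"
```

```text
[[-0.06, 0.4662], [-0.054, 0.4422], [-0.048, 0.4399], [-0.042, 0.4395], [-0.036, 0.4408], [-0.03, 0.4411], [-0.024, 0.4433], [-0.018, 0.4441], [-0.012, 0.4449], [-0.006, 0.4461], [-0.0, 0.4482], [0.006, 0.4489], [0.012, 0.4497], [0.018, 0.4507], [0.066, 0.461], [0.072, 0.4612], [0.078, 0.4621], [0.084, 0.4631], [0.09, 0.4636], [0.096, 0.466], [0.102, 0.4668], [0.108, 0.4688], [0.114, 0.4685], [0.12, 0.4694], [0.126, 0.4716]]
```

View pics/w3c.png

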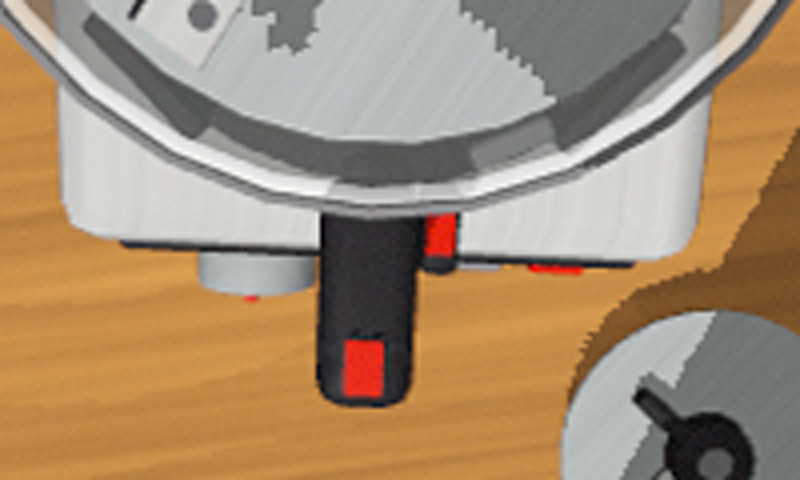

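```bash
python3 -c "
from a import *
h=w('wrist','w3',257,17,plane=.258);t=w('wrist','w3',315,69,plane=.252);print(h,t,np.arctan2(*(t-h)[[1,0]]))
P,C=cloud('wrist','w3',60,0,420,200)
m=(C.sum(1)<130)&(P[:,2]>.232)&(P[:,2]<.256)&(np.hypot(P[:,0]-.5745,P[:,1]-.0255)<.06)
q=P[m][:,:2]-[.5745,.0255];print(m.sum(), np.percentile(P[m][:,2],[5,50,95]));a=np.arctan2(q[:,1],q[:,0]);r=np.hypot(*q.T);k=r>.03;print(np.histogram(a[k],bins=20))
rel(.5745,.0255,.51,-1.716)
"
```

```text
[0.57599768 0.0259811  0.258     ] [ 0.53809092 -0.01123366  0.252     ] -2.3654059094657325
1259 [0.23962223 0.25138011 0.25364248]
(array([433, 106,   0,   0,   0,   0,   0,   0,   0,   0,   0,   0,   0,
         0,  37,   0,   0,   0,   0,  38]), array([-2.50516456, -2.27078299, -2.03640141, -1.80201984, -1.56763826,
       -1.33325669, -1.09887511, -0.86449354, -0.63011196, -0.39573039,
       -0.16134881,  0.07303277,  0.30741434,  0.54179592,  0.77617749,
        1.01055907,  1.24494064,  1.47932222,  1.71370379,  1.94808537,
        2.18246694]))
t 8.175 pos [0.441  0.0438 0.5075] F [ 0.3 -0.5  0.1] T [-0.05  0.01 -0.04] q [ 0.54 -0.1  -0.29 -0.01 -1.36  0.88]
shift mm [  -1.4 -134.8   -0.8] turn [-0.013  0.019 -0.001] yaw -1.716 w 0.998339569403222
```

```bash
python3 -c "
from h import *
z=np.load('pics/w3.npz');c=get_calibration('wrist');K=c['mtx'];H=c['hand_eye']
for v in range(240,300,6):
  for u in(130,140,150,158,164):
    d=z['d'][v,u]
    if 0<d<.3:
      p=H[:3,:3]@(np.linalg.inv(K)@[u,v,1]*d)+H[:3,3];print(u,v,(p*1000).round(1))
"
```

```text
150 246 [-47.4 -11.  151.2]
158 246 [-43.7 -11.1 151.1]
164 246 [-42.3  -9.1 155.1]
140 252 [-53.2  -7.  153.1]
150 252 [-44.9 -11.6 144.2]
158 252 [-42.8  -9.7 147.9]
164 252 [-41.7  -7.2 152.6]
130 258 [-55.9  -6.5 148.1]
140 258 [-47.6 -11.2 139.6]
150 258 [-43.7 -10.8 140.4]
158 258 [-42.5  -7.4 146.5]
164 258 [-42.6  -3.1 154.4]
130 264 [-52.8  -7.6 140.9]
140 264 [-45.8 -11.1 134.8]
150 264 [-42.4 -10.1 136.5]
158 264 [-42.2  -5.3 144.9]
164 264 [-42.   -1.3 151.8]
130 270 [-48.1 -11.  130.4]
140 270 [-44.  -11.1 130.2]
150 270 [-42.5  -7.7 135.9]
158 270 [-42.2  -2.8 144. ]
164 270 [-42.1   1.7 151.5]
130 276 [-45.9 -11.5 125.3]
140 276 [-42.4 -11.2 125.8]
150 276 [-42.5  -5.2 135.4]
158 276 [-4.240e+01  1.000e-01  1.438e+02]
164 276 [-42.    4.2 150.4]
130 282 [-44.9 -10.7 122.6]
140 282 [-42.6  -8.6 125.8]
158 282 [-42.2   2.4 142.6]
164 282 [-42.5   7.9 151. ]
130 288 [-44.8  -8.7 121.8]
140 288 [-42.2  -7.1 124.2]
150 288 [-42.2  -0.9 133.2]
158 288 [-42.5   5.5 142.6]
164 288 [-42.4  10.4 149.9]
130 294 [-40.8 -12.2 113.3]
140 294 [-42.2  -4.9 123.6]
150 294 [-41.7   0.6 131.4]
158 294 [-42.1   7.3 140.8]
```

```bash
python3 -m creep '[[-1,-45,0,-0.013,0.019,0,0],[0,-45,0,0,0,0,0],[0,-45,0,0,0,0,0],[0,0,0,0,0,0,0]]' 25
python3 -c "
from a import *
rel(.5745,.0255,.44,-1.716)
snap('wrist','w4');an('wrist','w4',(0,0,500,384),(.5745,.0255))"
```

```text
time: 8.68
eef_pos: [0.5777, 0.0242, 0.5026]
orientation: [2.051, -2.372, -0.005]
wrist_force: [-1.4, -0.0, -0.4]
gripper_width: 0.999
t 8.675 pos [0.5777 0.0242 0.5026] F [-1.4 -0.  -0.4] T [0.01 0.09 0.04] q [ 0.38  0.15 -0.04 -0.   -1.38  1.05]
shift mm [-0.9  2.9 62.6] turn [ 0.007 -0.003  0.   ] yaw -1.716 w 0.9991873674932465
rim [0.57589163 0.02611361] 0.09014397194838364 6479
base 4058 ((669.2321166992188, 8.807487487792969), (207.8366241455078, 53.95709991455078), 79.67731475830078)
wing 3083 [0.57970493 0.02657702 0.25445348] [0.24216708 0.25745079 0.25919823]
ang -2.320621230650194 [1.35602536 0.60470142]
handle 490 [0.46082661 0.04723729 0.23549838] [0.44005148 0.03525116 0.23026847] [0.47657942 0.06112358 0.2384211 ]
hred 93 [0.44942285 0.0502839  0.23785468] [0.44195922 0.04570562 0.23511186] [0.45665929 0.05555999 0.23940962]
```

View pics/w4.png

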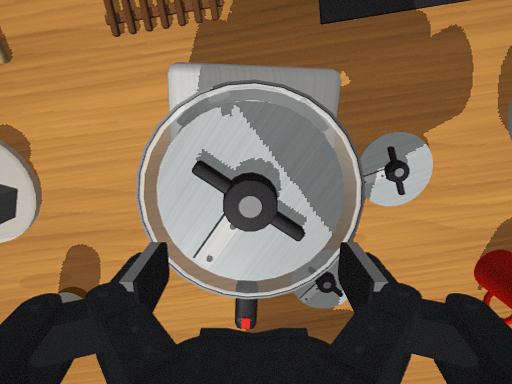

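```bash
python3 -m creep '[[-1,3,30,0.007,-0.003,0,0],[0,0,30,0,0,0,0],[0,0,0,0,0,0,0]]' 25
python3 -c "
from a import *
rel(.575,.0256,.4014,-1.716)"
```

```text
time: 9.1
eef_pos: [0.5713, 0.0255, 0.4401]
orientation: [2.054, -2.375, -0.002]
wrist_force: [-0.0, -0.3, 1.2]
gripper_width: 0.999
t 9.1 pos [0.5713 0.0255 0.4401] F [-0.  -0.3  1.2] T [0.02 0.01 0.02] q [ 0.39  0.17 -0.16 -0.   -1.24  1.04]
shift mm [-0.6 -3.7 38.7] turn [ 0.002 -0.     0.   ] yaw -1.716 w 0.9988953638791879
```

```bash
python3 -m creep '[[-0.5,-5,15,0,0,0,0],[0,0,15,0,0,0,0],[0,0,5,0,0,0,0],[0,0,0,0,0,0,0]]' 25
python3 -c "
from a import *
rel(.575,.0256,.4014,-1.716)"
```

```text
time: 9.6
eef_pos: [0.5765, 0.0255, 0.4054]
orientation: [-2.055, 2.374, -0.001]
wrist_force: [0.8, -0.4, 0.2]
gripper_width: 1.002
t 9.6 pos [0.5765 0.0255 0.4054] F [ 0.8 -0.4  0.2] T [-0.03 -0.   -0.04] q [ 0.38  0.2  -0.21 -0.   -1.16  1.04]
shift mm [0.2 1.5 4. ] turn [-0.001  0.001  0.001] yaw -1.715 w 1.0019157014603426
```

```bash
python3 -m creep '[[0,1,4,0,0,0,0],[0,0,0,0,0,0.12,0],[0,0,0,0,0,0.12,0],[0,0,0,0,0,0.1,0],[0,0,0,0,0,0.1,0],[0,0,0,0,0,0.1,0],[0,0,0,0,0,0,0]]' 25
python3 -c "
from a import *
rel(.575,.0256,.4014,-1.716)
snap('wrist','w5')"
```

```text
time: 10.48
eef_pos: [0.5755, 0.0258, 0.4029]
orientation: [-1.322, 2.844, -0.001]
wrist_force: [0.3, 0.7, -0.1]
gripper_width: 0.998
t 10.475 pos [0.5755 0.0258 0.4029] F [ 0.3  0.7 -0.1] T [-0.03  0.02  0.02] q [ 0.38  0.2  -0.22  0.   -1.15  0.49]
shift mm [0.5 0.3 1.5] turn [-0.004  0.004 -0.555] yaw -2.271 w 0.9977008559670444
```

View pics/w5.png

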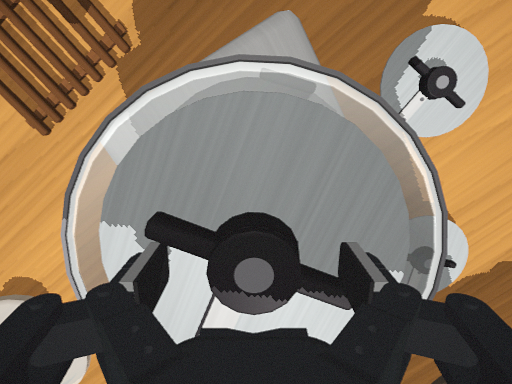

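```bash
cat >> a.py <<'E'
def disc(tag,c=(.575,.0258),box=(0,0,512,384)):
    P,C=cloud('wrist',tag,*box)
    q=P[:,:2]-c;r=np.hypot(*q.T);dk=C.sum(1)<150
    k=(r<.016)&(P[:,2]<.27)&(P[:,2]>.235);print('cap z',np.median(P[k][:,2]),k.sum())
    k=(r>.03)&(r<.06)&dk&(P[:,2]<.262)&(P[:,2]>.24);a=np.arctan2(q[k,1],q[k,0]);m=np.angle(np.exp(2j*a).mean())/2
    print('wing ang mod pi',m,'z',np.median(P[k][:,2]),k.sum())
    k=(r>.03)&(r<.078)&~dk&(P[:,2]<.262)&(P[:,2]>.22);print('plate z',np.median(P[k][:,2]),k.sum())
E
python3 -c "
from a import *
disc('w4');disc('w5')"
python3 -m creep '[[0,0,1,0,0,0.1,0],[0,0,0,0,0,0.1,0],[0,0,0,0,0,0.1,0],[0,0,0,0,0,0,0]]' 25
python3 -c "
from a import *
rel(.575,.0256,.4014,-1.716)
snap('wrist','w6');disc('w6')"
```

```text
cap z 0.25851872010800375 1226
wing ang mod pi 0.8078247870409015 z 0.2515161743081593 498
plate z 0.2385056350811266 21048
cap z 0.2585409552250157 3485
wing ang mod pi 0.6134757802176212 z 0.25197603564690385 3412
plate z 0.2384838205827882 40853
time: 11.02
eef_pos: [0.5755, 0.0258, 0.4024]
orientation: [-0.887, 3.007, 0.001]
wrist_force: [-0.2, 0.3, 0.6]
gripper_width: 1.0
t 11.025 pos [0.5755 0.0258 0.4024] F [-0.2  0.3  0.6] T [-0.    0.04 -0.04] q [ 0.38  0.2  -0.22  0.   -1.15  0.19]
shift mm [0.6 0.1 1. ] turn [-0.004  0.005 -0.852] yaw -2.568 w 0.999991753376088
cap z 0.25853932216122205 3491
wing ang mod pi 0.32571474610562823 z 0.25182461954353386 3297
plate z 0.23846746146104741 41198
```

```bash
python3 -m creep '[[0,0,1,0,0,0.08,0],[0,0,0,0,0,0.08,0],[0,0,0,0,0,0.08,0],[0,0,0,0,0,0,0]]' 25
python3 -c "
from a import *
rel(.575,.0256,.4014,-1.716)
snap('wrist','w7');disc('w7')"
```

```text
time: 11.58
eef_pos: [0.5756, 0.0258, 0.4016]
orientation: [-0.533, 3.089, 0.002]
wrist_force: [-0.5, -0.7, 0.1]
gripper_width: 1.002
t 11.575 pos [0.5756 0.0258 0.4016] F [-0.5 -0.7  0.1] T [ 0.06  0.06 -0.02] q [ 0.38  0.2  -0.22  0.   -1.15 -0.04]
shift mm [0.6 0.  0.2] turn [-0.004  0.006 -1.084] yaw -2.8 w 1.0024397024733425
cap z 0.2585154394526466 3543
wing ang mod pi 0.10030606617320197 z 0.2518030124760104 3383
plate z 0.23844643140056257 41493
```

```bash
python3 -m creep '[[0,0,0,0,0,0.08,0],[0,0,0,0,0,0.08,0],[0,0,0,0,0,0.08,0],[0,0,0,0,0,0,0]]' 25
python3 -c "
from a import *
rel(.575,.0256,.4014,-1.716)
snap('wrist','w8');disc('w8')"
```

```text
time: 12.12
eef_pos: [0.5756, 0.0258, 0.4018]
orientation: [-0.171, 3.13, 0.003]
wrist_force: [0.1, 0.3, -0.3]
gripper_width: 1.003
t 12.125 pos [0.5756 0.0258 0.4018] F [ 0.1  0.3 -0.3] T [0.04 0.02 0.  ] q [ 0.38  0.2  -0.22  0.   -1.15 -0.28]
shift mm [ 0.7 -0.1  0.4] turn [-0.004  0.007 -1.317] yaw -3.033 w 1.0031689969035467
cap z 0.2519075188501598 3241
wing ang mod pi -0.12360346029954099 z 0.2461635747756817 2889
plate z 0.23186734253394004 40704
```

```bash
python3 -m creep '[[0,0,0,0,0,-0.12,0],[0,0,-15,0,0,0,0],[0,0,-25,0,0,0,0],[0,0,-20,0,0,0,255],[0,0,0,0,0,0,255],[0,0,0,0,0,0,255],[0,0,0,0,0,0,255],[0,0,0,0,0,0,255]]' 40
python3 -c "
from a import *
s=state()
rel(.5755,.0258,.4300,-2.9)
snap('wrist','w9');disc('w9')
z=np.load('pics/w9.npz');print(z['d'][150:330:20,253])"
```

```text
time: 13.18
eef_pos: [0.575, 0.0255, 0.4658]
orientation: [-0.365, 3.112, 0.002]
wrist_force: [0.4, -0.1, 0.2]
gripper_width: -0.003
t 13.175 pos [0.575  0.0255 0.4658] F [ 0.4 -0.1  0.2] T [ 0.02  0.07 -0.04] q [ 0.38  0.16 -0.12  0.   -1.28 -0.15]
shift mm [-0.3  0.2 35.8] turn [ 0.     0.008 -0.008] yaw -2.908 w -0.0029321233724131745
cap z 0.25191823097879945 1352
wing ang mod pi -0.32912309534774237 z 0.2452024480216516 698
plate z 0.23187248862278872 22521
[0.20251931 0.20754972 0.19260386 0.19368185 0.19834141 0.12780014
 0.11919608 0.12224749 0.23912947]
```

View pics/w9.png

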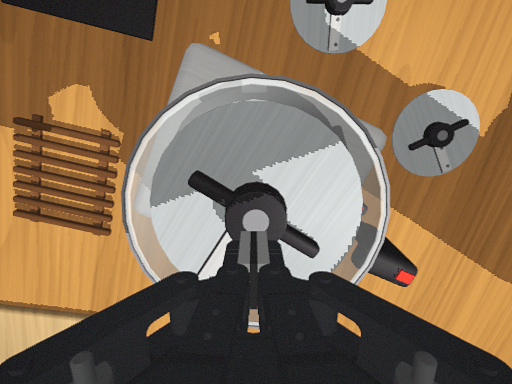

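```bash
python3 -m creep '[[0,0,20,0,0.008,0,255],[0,0,14,0,0,0,255],[0,0,0,0,0,0,255],[0,0,0,0,0,0,255]]' 40
python3 -c "
from a import *
rel(.5755,.0258,.4194,-2.908)"
```

```text
time: 13.72
eef_pos: [0.575, 0.0255, 0.4282]
orientation: [0.366, -3.117, 0.001]
wrist_force: [-0.2, 0.5, 0.4]
gripper_width: -0.001
t 13.725 pos [0.575  0.0255 0.4282] F [-0.2  0.5  0.4] T [-0.07 -0.03 -0.02] q [ 0.38  0.18 -0.18 -0.   -1.22 -0.15]
shift mm [-0.6  0.2  8.8] turn [-0.    -0.003  0.   ] yaw -2.908 w -0.0006470636908693947
```

```bash
python3 -m creep '[[0,0,4,0,0,0,255],[0,0,4,0,0,0,255],[0,0,3,0,0,0,255],[0,0,2,0,0,0,255],[0,0,2,0,0,0,255]]' 40
python3 -c "
from a import *
rel(.5755,.0258,.4194,-2.908)"
```

```text
time: 14.35
eef_pos: [0.5748, 0.0253, 0.4195]
orientation: [-0.368, 3.116, -0.002]
wrist_force: [-6.3, 1.9, 14.4]
gripper_width: -0.002
t 14.35 pos [0.5748 0.0253 0.4195] F [-6.3  1.9 14.4] T [ 0.64  2.5  -0.03] q [ 0.38  0.18 -0.19  0.   -1.19 -0.15]
shift mm [-0.8  0.3  0.1] turn [-0.001  0.003  0.002] yaw -2.906 w -0.0016667453600503373
```

```bash
python3 -m creep '[[0,0,3,0,0,0,255],[0,0,3,0,0,0,255],[0,0,3,0,0,0,255]]' 40
python3 -c "
from a import *
rel(.5755,.0258,.4194,-2.908)"
```

```text
time: 14.72
eef_pos: [0.5739, 0.0251, 0.4196]
orientation: [-0.371, 3.108, -0.002]
wrist_force: [-8.7, 2.3, 17.7]
gripper_width: 0.003
t 14.725 pos [0.5739 0.0251 0.4196] F [-8.7  2.3 17.7] T [ 0.8   3.32 -0.04] q [ 0.39  0.18 -0.2   0.01 -1.18 -0.15]
shift mm [-1.7  0.3  0.2] turn [-0.003  0.012  0.004] yaw -2.904 w 0.00340816034466506
```

Hard stop at cap height about 246 mm. Now lift off and check.

```bash
python3 -m creep '[[0,0,-4,0,0,0,255],[0,0,-20,0,0,0,255],[0,0,-45,0,0,0,255],[0,0,-35,0,0,0,255],[0,0,0,0,0,0,255]]' 40
python3 -c "
from a import *
rel(.5755,.0258,.5,-2.908)
snap('wrist','w10');disc('w10');an('wrist','w10',(0,0,512,384),(.575,.0258));snap('side','s10')
s=np.array([.575,.0258])
P,C=cloud('wrist','w10',300,150,512,384);q=P[:,:2]-s;r=np.hypot(*q.T)
k=(P[:,2]>.231)&(P[:,2]<.241)&(r>.1)&(r<.145)
a=np.arctan2(q[k,1],q[k,0])%(2*np.pi);print(k.sum(),a.mean(),'bowl',a.mean()-1.94+.183)"
```

```text
time: 15.35
eef_pos: [0.5723, 0.025, 0.528]
orientation: [-0.371, 3.105, -0.002]
wrist_force: [-0.2, 0.2, -0.2]
gripper_width: 0.0
t 15.35 pos [0.5723 0.025  0.528 ] F [-0.2  0.2 -0.2] T [-0.02  0.07  0.03] q [ 0.39  0.13 -0.02  0.   -1.41 -0.15]
shift mm [-2.9  0.1 28. ] turn [-0.003  0.014  0.004] yaw -2.904 w 0.0004771009206811898
cap z 0.2465556053018162 935
wing ang mod pi -0.3175498687229625 z 0.2404432263868219 86
plate z 0.22653947640964173 15004
rim [0.57516082 0.02580822] 0.09022324516157935 4808
base 2332 ((564.94140625, -55.810157775878906), (251.6270294189453, 79.4042739868164), 0.15951396524906158)
wing 2060 [0.57716056 0.02417352 0.24398704] [0.23860115 0.24585635 0.24737208]
ang 2.805548571505018 [1.07805031 0.45029292]
handle 528 [0.45981622 0.04444526 0.23124104] [0.44105342 0.03433651 0.2001131 ] [0.47880195 0.06091486 0.23832419]
hred 105 [0.4495707  0.05013385 0.23800657] [0.44181543 0.04528725 0.23570891] [0.45571332 0.05588394 0.23980746]
714 2.9616318945975544 bowl 1.2046318945975545
```

View pics/w10.png

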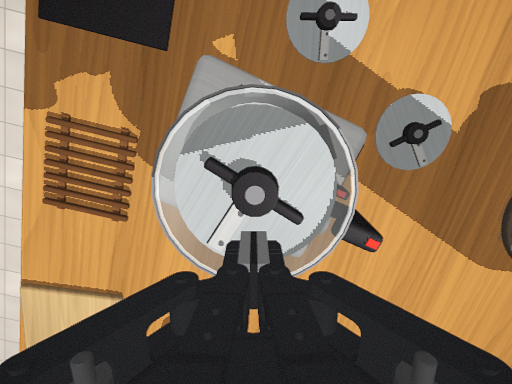

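View pics/s10.png

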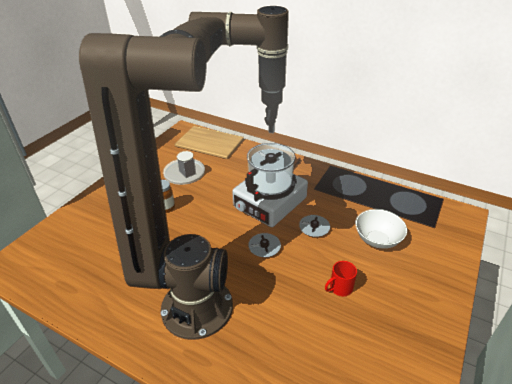

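```bash
python3 -c "
from bench import sign_off
print(sign_off())"
```

```text
the job is handed in; nothing more can be done
None
```

The food processor is ready for slicing and the job is handed in, finished at about 15.5 s of the 58 s allowed.

- **Bowl:** I gripped the handle and swung it anticlockwise until it hit the stop, where the force rose from about 3 N to about 29 N. The last pictures put it at 1.19 to 1.205 rad against the 1.20 stop, depending on which part of the handle I measured.
- **Disc:** I used the one in the bowl, the largest of the three in view, and turned it clockwise by its wings. The hub cap dropped from 258.5 mm to 252 mm as it meshed.
- **Pressing home:** I pressed the cap with closed fingertips until it stopped moving, with up to about 18 N downward at the last reading. The last check, with the arm clear, read 246.6 mm against the stated 246 mm. The camera read about 0.5 mm high throughout, so I take that as fully home.

The lid, fruit bowl, mug and jar were not touched, and no check failed.

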